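# Shut and lock the bleed-air shutter of the picking cell's vacuum unit

## Task

The bleed shutter on top of the vacuum unit has been left part open: slide it fully shut, then flip the pawl over into the shutter's slot until it lies flat, so that the shutter is locked. The shutter has no handle and lies flush in its window, so it is drawn along by fingertips pressed down on it; press gently, because the thin plate bends under a hard push. Leave the loose things on and around the unit where they are.

Things in the scene. Friction and masses are not known exactly. Their poses are not given: they have to be found in the camera images.
- vac_unit: White sheet-metal vacuum filter box fixed to the table, 250 (x) x 355 (y) mm, 120 mm high. Origin on the table under the centre of the window in its flat top (the deck). In its own axes (z up) it runs x = -125 to 125, y = -225 to 130 mm. Also on the deck: a fixed round gauge of 48 mm diameter, 17 mm high, at (88, 85) mm. All positions below are in these axes.
- window (a point): Centre of the window at deck height, 120 mm above the table; axes as the unit's. The window is a rectangle x = -40 to 40, y = -85 to 85 mm with a thin flat rim. The shutter fills its whole width and slides along y in it; where it is open, at the +y end, one sees the dark port with guard bars 20 mm down.
- shutter (a joint): Opening of the shutter in m: 0 fully shut against its stop, 0.095 the most; starts at 0.05 to 0.085. A 3 mm aluminium plate, rear end hidden under the deck, that shuts towards +y. It is seen from y = -85 mm to its front edge at y = 88 mm minus the opening. It gives 0.4 mm under 15 N. Stiff to slide (about 5.5 N), stays where left. Over 20 N on it bends it; a press of 12 to 16 N draws it along.
- window_end (a point): Middle of the window's +y edge, at deck height. Here the plate's top lies 2 mm below the deck. Its seal has settled, so towards -y it lies deeper, by 0 to 3 mm per 100 mm of distance from here, differently each time: the plate may rise under the fingers as it is drawn along; feel for it.
- slot_home (a point): Point at deck height, x = -22, y = -25 mm, over which the plate's slot stands when shut (otherwise the slot stands at y = -25 mm minus the opening). The slot is 9 mm (y) by 28 mm (x = -36 to -8 mm) and goes through the plate.
- pawl (a joint): Angle of the pawl in rad about the pin along y: 0 lies flat, pointing to +x over the window's edge, tooth down in the slot; pi/2 upright; it starts at 1.6 to 1.95, tipped back towards -x; 2.0 is its stop. If the shutter is not shut, the tooth lands on the plate at about 0.15 or more. The hinge is stiff (0.06 N m): it stays where left and must be pushed all the way.
- pawl_pin (a point): Middle of the pawl's hinge pin, x = -62, y = -25 mm, 9 mm above the deck; axes as the unit's. The pawl is a steel flap 66 mm long from the pin, 18 mm wide (y), 5 mm thick, between two lugs 16 mm high that span 33 mm in y. On its underside 40 mm from the pin stands a tooth 5 mm (y) by 8 mm, 20 mm long.
- pawl_end (a point): Middle of the pawl's free end, on its upper face (the face away from the tooth), 66 mm from the hinge pin; it turns with the pawl.
- suction_cup: Spare black rubber suction cup, 44 mm wide, 42 mm high, standing loose on the deck; origin at its foot. A bystander.
- hose_clamp: Steel ring 48 mm wide and 12 mm high, lying loose on the deck; origin at the centre of its underside. A bystander.
- shampoo: White bottle, 52 mm diameter, 170 mm high, standing on the table; origin at the centre of its base. A bystander.
- sauce: Brown-red bottle, 56 mm diameter, 160 mm high, standing on the table; origin at the centre of its base. A bystander.

How it is judged:
By the outcome, as a careful person would: the job done as asked, in the order asked, and still so for the second after the job is handed in, with the robot touching nothing.
It also fails if it takes over 59 s, if anything falls off the work surface, if the arm or the gripper's body presses on something with over 40 N, if the wrist force passes 120 N, or if a joint passes its speed limit or range.

## Robot

A 7-joint arm with a two-finger parallel gripper is mounted at the origin on the work surface. World frame = base frame: x ahead of the robot, y to its left, z up, the work surface at z = 0. Lengths are in m, angles in rad, forces in N, time in s.
With the tool pointing down it reaches from about 0.4 to 0.85 m from the base axis. Payload 10.4 kg.
Tool frame: the origin (TCP) lies midway between the tips of the shut fingers; the grasp point (between the pads) lies 19 mm behind it; y points along the fingers, x is the direction in which the jaws open and shut, and the axes are right-handed (so a half turn about y gives the same grasp; the last joint's range is limited). The gripper opens to 85 mm and grips with 20 to 120 N. Pads are 22 mm wide; open, the fingers measure 114 mm over their backs; the gripper's body (76 mm by 85 mm) begins 54 mm behind the grasp point. The pads swing forward as they close: fully open they stand 13 mm farther back than shut.
Start: joints at [-1.222, 0.332, -0.065, 1.46, 0.022, 1.35, -0.088], TCP at [0.227, 0.582, 0.231] pointing down, gripper open.
Joint ranges: [-2.6, 2.6], [-0.5, 2.12], [-1.47, 1.34], [0.16, 2.42], [-1.27, 4.41], [0.06, 2.06], [-2.6, 2.6]. Speed limits (rad/s): [2.22, 2.22, 2.79, 2.79, 3.14, 3.14, 3.14].

## Interface

Orientations are given as a rotation vector (axis times angle).
In Python, from plant import arm gives the robot as it stands. The module is installed in compiled form; this text tells all that it offers.
- The arm moves only by the tool step_arm, never from a script. Its argument "targets" is a list that holds one entry, the list of rows, each a list of 7 numbers: the shift along the tool's x, y, z in cm, then the turn, a rotation vector about the tool's x, y, z in degrees, then the opening, from 0 (shut) to 1 (fully open). A call has 1 to 5 rows; each row shifts and turns the commanded pose from where the row before left it, along the tool's axes as they then stand; what a row does not reach is not made up. A row lasts 1/12 s, in which the tool goes at most 41.7 mm and 7.16 degrees, less where a joint would pass 70% of its speed; a pose out of reach is approached as far as the arm can. A call is refused whole if a number of a shift passes 4.17 or a number of a turn 7.16, either way. A call with a gripper value outside its range is refused whole. The fingers move at their own pace and stop on an object; the grip force is fixed at half the most. Time passes only in rows, so rows that do not move let the fingers close. It gives the time, the measured TCP pose, the force and the opening at its end, in the units of the state.
- arm.get_obs(): the state, without advancing time (a new reading comes with each control period).
- arm.camera(name): name is "side" or "top"; returns (picture, depth): 480x640x3 uint8, blue, green, red; 480x640 float32, m along the optical axis (not along the pixel's ray), 0 where there is no reading.
- arm.calibration(name): a dict with "fx", "fy", "cx", "cy" (pixels), "R" (3x3) and "t" (3): a world point X has camera coordinates R X + t. Camera axes: x right, y down, z forward; pixel columns grow to the right and rows downward; lengths in m; the calibration is good to about 2 mm. A picture is of the moment at which its call begins. calibration takes no time and is no camera call.
- arm.sign_off(): hands the job in, once; it reports no verdict.
Trained networks look in the newest picture that a camera, given by its name, has taken for a name from the list of things; names that differ only in an ending like _2 or _b are one class to them, and where a whole thing is asked for, a point or a joint stands for the part that bears it (a point fixed in the world has none). Each returns a list of dicts, best first, with "confidence" (0 to 1); they miss things now and then, are a little off and sometimes report something else, mostly with a low value. They report only what shows in the picture. A call takes as long as a camera call.
- arm.recognise(thing, camera): "point" ([x, y, z] in m, in the coordinates of the camera as it stood for that picture, good to about 4 mm: the middle of the surface that is visible of it).
- arm.outline_of(thing, camera): "mask" (480x640 bool, what is visible of it).
The state is a dict: "t": time; "joint_pos": joint angles; "joint_vel": joint speeds; "joint_efforts": joint torques, N m; "eef_pos": TCP position; "tool_rot": TCP orientation; "contact_force": force on the tool from outside, world axes, zero at the start; "torque": the same for the moment, N m; "width": finger opening in m.
Only numpy, scipy, OpenCV 4.12 (cv2) and the standard library are available. Lean on these libraries where they do the work, as an engineer would, in place of code of your own. Each camera call takes 0.05 s, during which the arm holds its last target.

## Working session

There is one attempt and no reset: what is moved stays moved. The work goes in short steps, Python scripts to look and compute and a tool call to move; the robot and the scene stay as the last step left them, time stands still between calls to the robot, and variables do not carry over. Pictures are saved under pics/ and viewed, and the job is handed in when it is done.

Besides the shell and the picture viewer there is one more tool, called after "Call:" as name(argument=value, ...) on one line, values as JSON. step_arm: Moves the arm, as the interface text tells. Its arguments: {"type":"object","properties":{"targets":{"type":"array","items":{"type":"array","items":{"type":"array","items":{"type":"number"}}}}},"required":["targets"]}

```bash
mkdir -p pics; ls; cat > h.py <<'E'
import numpy as np,cv2
from plant import arm
from scipy.spatial.transform import Rotation as Ro
def cal(n):
    c=arm.calibration(n);return c,np.array(c['R']),np.array(c['t'])
def w2p(n,X):
    c,R,t=cal(n);p=np.atleast_2d(X)@R.T+t
    return np.c_[c['fx']*p[:,0]/p[:,2]+c['cx'],c['fy']*p[:,1]/p[:,2]+c['cy'],p[:,2]]
def cam2w(n,p):
    c,R,t=cal(n);return (np.atleast_2d(p)-t)@R
def cloud(n,d):
    c,R,t=cal(n);v,u=np.indices(d.shape)
    P=np.stack([(u-c['cx'])/c['fx']*d,(v-c['cy'])/c['fy']*d,d],-1)
    return (P-t)@R
E
python3 - <<'E'
from h import *
np.set_printoptions(precision=4,suppress=True)
for n in ['top','side']:
    im,d=arm.camera(n); cv2.imwrite(f'pics/{n}0.png',im); np.savez(f'{n}0.npz',im=im,d=d)
    c,R,t=cal(n); print(n,-R.T@t,R[2],c['fx'])
    for th in ['vac_unit','shutter','pawl','suction_cup','hose_clamp','shampoo','sauce','pawl_end','pawl_pin','slot_home']:
        try:
            for r in arm.recognise(th,n)[:2]: print(th,round(r['confidence'],2),cam2w(n,r['point'])[0])
        except Exception as e: print(th,e)
o=arm.get_obs();print(o)
E
```

```text
pics
top [0.4547 0.0274 1.0712] [ 0.1633 -0.035  -0.986 ] 492.61172553834695
vac_unit 0.57 [0.5567 0.0023 0.1232]
vac_unit 0.47 [ 0.6009 -0.1399  0.1466]
shutter 0.92 [0.5599 0.0217 0.1193]
shutter 0.65 [ 0.5834 -0.3763  0.1036]
pawl 0.52 [0.4791 0.0209 0.1784]
pawl 0.49 [0.558  0.0066 0.121 ]
suction_cup 0.78 [ 0.6005 -0.1413  0.147 ]
hose_clamp 0.67 [ 0.4701 -0.1317  0.1351]
hose_clamp 0.21 [0.5572 0.0003 0.117 ]
shampoo 0.64 [0.4986 0.4025 0.1117]
sauce 0.82 [ 0.5844 -0.3757  0.1009]
pawl_end 0.54 [0.4838 0.0207 0.1739]
pawl_pin 0.58 [0.557  0.0059 0.1202]
pawl_pin 0.19 [ 0.4705 -0.1324  0.1385]
slot_home 0.85 [0.5539 0.004  0.12  ]
slot_home 0.47 [0.4791 0.0248 0.1788]
side [ 0.5856 -0.6218  0.7425] [ 0.0394  0.7003 -0.7127] 461.4979235916541
vac_unit 0.6 [ 0.557  -0.077   0.1197]
shutter 0.78 [0.5578 0.014  0.1243]
pawl 0.76 [0.4942 0.0208 0.1724]
suction_cup 0.93 [ 0.6067 -0.1556  0.1398]
hose_clamp 0.96 [ 0.4797 -0.137   0.1329]
hose_clamp 0.67 [ 0.5898 -0.3992  0.1095]
shampoo 0.88 [0.5016 0.3988 0.0845]
sauce 0.96 [ 0.5876 -0.4006  0.1096]
pawl_end 0.72 [0.4866 0.0191 0.1703]
pawl_pin 0.56 [ 0.5554 -0.0789  0.1202]
slot_home 0.97 [ 0.5538 -0.0828  0.1221]
{'t': 1.1, 'joint_pos': array([-1.2216,  0.3322, -0.0648,  1.4601,  0.0216,  1.3499, -0.0885]), 'joint_vel': array([-0.0001, -0.0007,  0.0005, -0.0005,  0.0002,  0.0017,  0.0005]), 'joint_efforts': array([  0.0008, -62.5241,   0.0495, -39.1833,   0.0165,   0.0021,
        -0.    ]), 'eef_pos': array([0.227 , 0.5823, 0.2313]), 'tool_rot': array([-1.3624, -0.9311,  0.9311]), 'contact_force': array([-0.744 ,  0.1679,  0.5227]), 'torque': array([-0.0027, -0.022 ,  0.0319]), 'width': 0.08513172449893171}
```

View pics/top0.png

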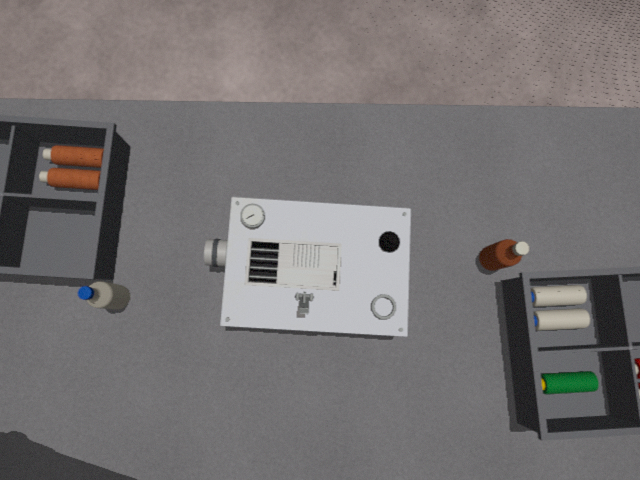

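View pics/side0.png

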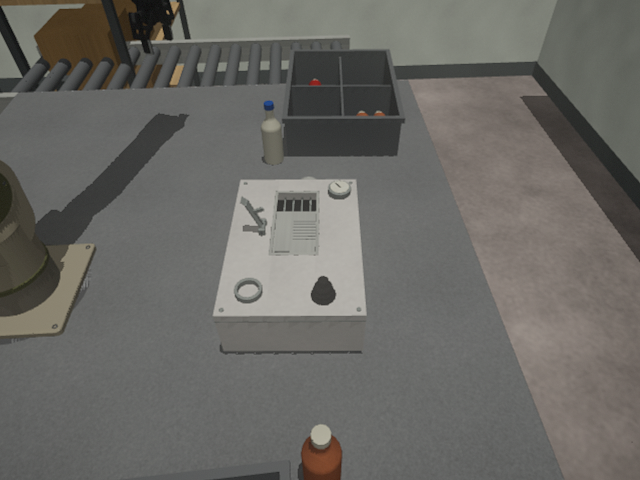

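```bash
python3 - <<'E'
from h import *
np.set_printoptions(precision=4,suppress=True)
for n in ['top','side']:
    z=np.load(n+'0.npz');W=cloud(n,z['d']);d=z['d']
    m=(abs(W[...,2]-.12)<.008)&(W[...,0]>.35)&(W[...,0]<.8)&(abs(W[...,1])<.3)&(d>0)
    k,l,s,_=cv2.connectedComponentsWithStats(m.astype(np.uint8));i=1+np.argmax(s[1:,4]);m=l==i
    P=W[m]; print(n,len(P),np.median(P[:,2]),P[:,2].std())
    r=cv2.minAreaRect((P[:,:2]*1000).astype(np.float32)); print(r)
    # tilt
    A=np.c_[P[:,:2],np.ones(len(P))];print(np.linalg.lstsq(A,P[:,2],rcond=None)[0])
im=np.load('top0.npz')['im'];cv2.imwrite('pics/topz.png',cv2.resize(im[190:345,200:420],None,fx=3.6,fy=3.6,interpolation=cv2.INTER_CUBIC))
im=np.load('side0.npz')['im'];cv2.imwrite('pics/sidez.png',cv2.resize(im[165:360,205:380],None,fx=3,fy=3,interpolation=cv2.INTER_CUBIC))
E
```

```text
top 20718 0.12056795757216239 0.0019386699206421212
((557.5286254882812, -5.0743865966796875), (356.20977783203125, 250.49600219726562), 86.71468353271484)
[ 0.0001 -0.0024  0.1205]
side 16420 0.11949610237137233 0.0016625288078285431
((560.21826171875, -4.8600311279296875), (359.5622863769531, 250.51856994628906), 86.68742370605469)
[-0.0002 -0.0002  0.1195]
```

View pics/topz.png

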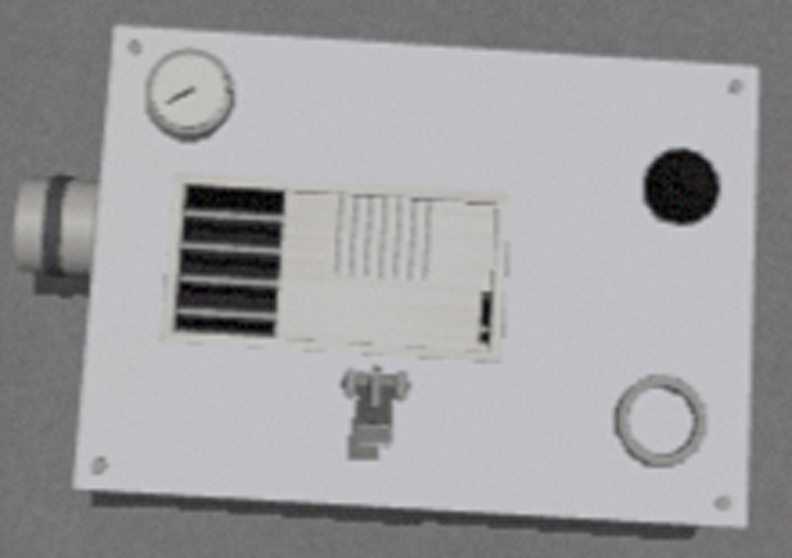

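View pics/sidez.png

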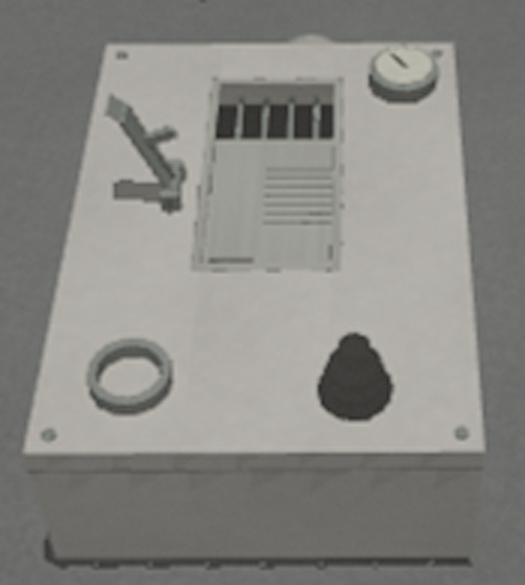

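```bash
cat >> h.py <<'E'
YAW=np.radians(-3.3);O=np.array([.5610,.0424,0])
Ru=Ro.from_euler('z',YAW).as_matrix()
def u2w(p): return np.atleast_2d(p)/1000@Ru.T+O
def w2u(p): return (np.atleast_2d(p)-O)@Ru*1000
E
cat > ov.py <<'E'
from h import *
import sys
def draw(n,im,box,f,out,op):
    x0,y0,x1,y1=box
    v=cv2.resize(im[y0:y1,x0:x1],None,fx=f,fy=f,interpolation=cv2.INTER_CUBIC)
    def pl(pts,c,cl=True):
        q=w2p(n,u2w(np.array(pts,float)))[:,:2];q=((q+.5-[x0,y0])*f-.5).round().astype(int)
        cv2.polylines(v,[q.reshape(-1,1,2)],cl,c,1)
    rect=lambda a,b,c,d,z:[(a,c,z),(b,c,z),(b,d,z),(a,d,z)]
    pl(rect(-125,125,-225,130,120),(0,0,255));pl(rect(-40,40,-85,85,120),(0,160,0))
    e=88-op;pl([(-40,e,118),(40,e,118)],(255,0,0),False)
    pl(rect(-36,-8,-29.5-op,-20.5-op,116),(255,0,0))
    a=np.linspace(0,6.28,30);pl(np.c_[88+24*np.cos(a),85+24*np.sin(a),a*0+137],(255,0,255))
    pl(rect(-66,-58,-41.5,-8.5,136),(200,100,0))
    cv2.imwrite(out,v)
if __name__=='__main__':
    op=float(sys.argv[1])
    for n,b,f in[('top',(200,190,420,345),3.6),('side',(205,165,380,360),3)]:
        draw(n,np.load(n+'0.npz')['im'],b,f,f'pics/{n}_{sys.argv[2]}.png',op)
E
python3 ov.py 60 a
```

```text
(no output)
```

View pics/top_a.png

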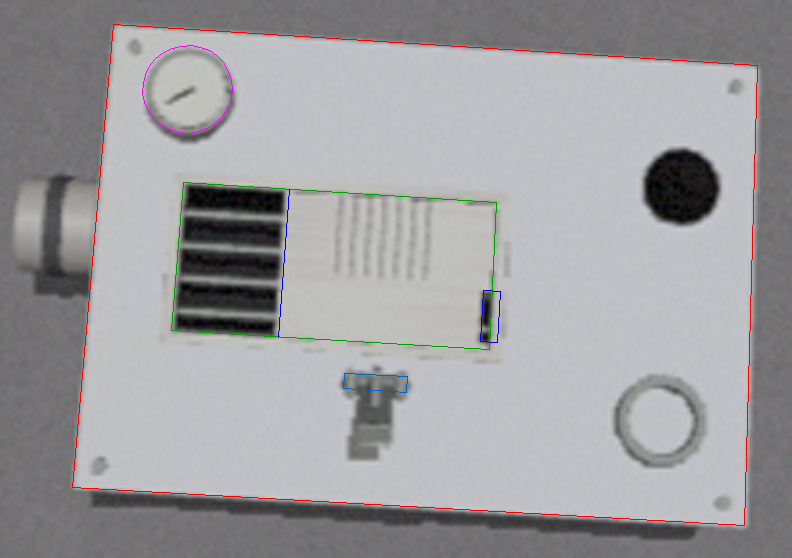

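View pics/side_a.png

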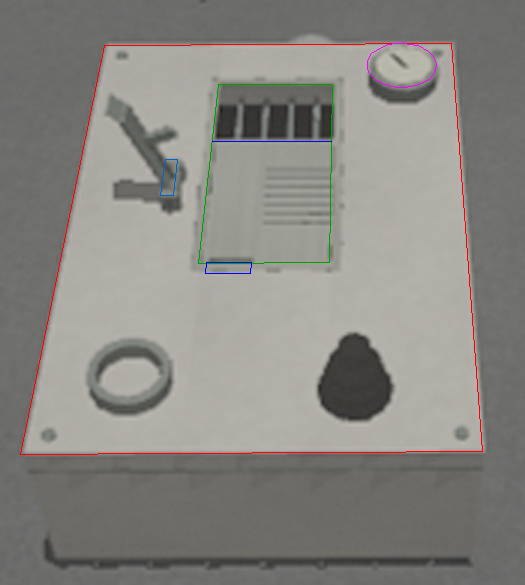

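```bash
cat > go.py <<'E'
from h import *
import sys
np.set_printoptions(precision=3,suppress=True)
def rep(target_u=None,jaw=None):
    o=arm.get_obs();R=Ro.from_rotvec(o['tool_rot']).as_matrix();p=o['eef_pos']
    print('t',round(o['t'],2),'u',w2u(p)[0],'F',(o['contact_force']@Ru),'w',round(o['width'],4))
    print('tool axes in unit (cols x,y,z):\n',Ru.T@R)
    if target_u is not None:
        d=u2w(target_u)[0]-p; print('shift cm tool',R.T@d*100)
    if jaw is not None:
        y=np.array([0,0,-1.]);x=Ru@np.array(jaw,float);Rt=np.c_[x,y,np.cross(x,y)]
        print('turn deg',np.degrees(Ro.from_matrix(R.T@Rt).as_rotvec()))
if __name__=='__main__':
    a=[eval(s) for s in sys.argv[1:]]
    rep(*a)
E
python3 go.py "[-5,-10,160]" "[0,1,0]"; python3 go.py "[-5,-10,160]" "[0,-1,0]"; python3 go.py "[-5,-10,160]" "[1,0,0]"|tail -1; python3 go.py "[-5,-10,160]" "[-1,0,0]"|tail -1
python3 -c "
from h import *
print(w2u([[.484,.0205,.174],[.4866,.0191,.1703]]),w2u([[.6,-.142,.14],[.472,-.132,.13]]))
z=np.load('top0.npz');W=cloud('top',z['d']).reshape(-1,3);U=w2u(W);m=(U[:,2]>132)&(abs(U[:,1]+25)<12)&(U[:,0]<-45)&(U[:,0]>-125);print(U[m].round(1)[::4])
z=np.load('side0.npz');W=cloud('side',z['d']).reshape(-1,3);U=w2u(W);m=(U[:,2]>150)&(abs(U[:,1]+25)<15)&(U[:,0]<-45)&(U[:,0]>-125);print(U[m].round(1)[::4])"
```

```text
t 1.1 u [-364.501  519.801  231.316] F [-0.752  0.125  0.523] w 0.0851
tool axes in unit (cols x,y,z):
 [[ 0.309 -0.    -0.951]
 [ 0.951  0.     0.309]
 [ 0.    -1.     0.   ]]
shift cm tool [-39.278   7.128 -50.563]
turn deg [ -0.001 -18.      0.003]
t 1.1 u [-364.501  519.801  231.316] F [-0.752  0.125  0.523] w 0.0851
tool axes in unit (cols x,y,z):
 [[ 0.309 -0.    -0.951]
 [ 0.951  0.     0.309]
 [ 0.    -1.     0.   ]]
shift cm tool [-39.278   7.128 -50.563]
turn deg [ -0.004 162.     -0.002]
turn deg [-0.003 72.     0.001]
turn deg [   0.001 -108.       0.003]
[[-75.61166769 -26.29611586 174.        ]
 [-72.93538933 -27.54412793 170.3       ]] [[  49.55013742 -181.84923393  140.        ]
 [ -78.81325538 -179.23401122  130.        ]]
[[-105.3  -21.1 1071.2]
 [-105.3  -21.1 1071.2]
 [-105.3  -21.1 1071.2]
 ...
 [-105.3  -21.1 1071.2]
 [-105.3  -21.1 1071.2]
 [-105.3  -21.1 1071.2]]
[[-90.6 -18.6 197. ]
 [-88.6 -20.9 196.6]
 [-88.3 -23.4 196.3]
 [-90.  -25.4 195.6]
 [-83.6 -21.7 192.4]
 [-90.1 -26.3 194.1]
 [-83.6 -22.9 191.1]
 [-89.3 -30.9 195.6]
 [-83.2 -26.  191.3]
 [-90.6 -34
[... 213 characters left out ...]
176.6]
 [-82.7 -36.1 185.7]
 [-76.9 -29.6 179.9]
 [-63.3 -24.3 175.1]
 [-55.4 -27.6 178. ]
 [-77.9 -34.9 182.2]
 [-73.5 -21.1 169.8]
 [-65.3 -25.2 173.5]
 [-57.5 -27.1 175.1]
 [-78.2 -34.6 179.5]
 [-73.2 -24.  170. ]
 [-65.  -27.9 173.4]
 [-57.8 -27.  172.5]
 [-80.9 -32.4 175.1]
 [-74.2 -29.5 172.5]
 [-66.9 -29.  172. ]
 [-60.  -26.5 169.6]
 [-79.4 -32.1 172.4]
 [-73.  -27.7 168.3]
 [-65.6 -27.8 168.3]
 [-77.2 -35.  172.5]
 [-71.4 -27.9 166. ]
 [-77.6 -34.8 169.8]
 [-71.  -30.9 166.3]
 [-76.3 -33.5 166.1]
 [-69.7 -30.  162.9]
 [-75.  -32.6 162.8]
 [-68.8 -26.9 157.4]
 [-72.8 -35.3 162.7]
 [-67.1 -27.4 155.4]
 [-69.4 -35.3 160.2]
 [-71.9 -33.9 156.4]
 [-70.1 -35.1 154.9]
 [-68.9 -33.2 150.6]]
```

Call:
step_arm(targets=[[[-2.3, 0, -3, 0, 0, 0, 0], [-2.3, 0, -3, 0, 0, 0, 0], [-2.3, 0, -3, 0, 0, 0, 0], [-2.3, 0, -3, 0, 0, 0, 0], [-2.3, 0, -3, 0, 0, 0, 0]]])

```text
t: 1.52
eef_pos: [0.3257, 0.419, 0.2314]
tool_rot: [-1.362, -0.931, 0.931]
contact_force: [0.5, -0.2, 0.4]
width: 0.0252
```

Call:
step_arm(targets=[[[-2.3, 0, -3, 0, 0, 0, 0], [-2.3, 0, -3, 0, 0, 0, 0], [-2.3, 0, -3, 0, 0, 0, 0], [-2.3, 0, -3, 0, 0, 0, 0], [-2.3, 0, -3, 0, 0, 0, 0]]])

```text
t: 1.93
eef_pos: [0.4237, 0.2573, 0.2316]
tool_rot: [-1.362, -0.932, 0.93]
contact_force: [0.9, 0.7, 0.8]
width: -0.0001
```

Call:
step_arm(targets=[[[-2.3, 0, -3, 0, 0, 0, 0], [-2.3, 0, -3, 0, 0, 0, 0], [0, 0, 0, 0, -6, 0, 0], [0, 0, 0, 0, -6, 0, 0], [0, 0, 0, 0, -6, 0, 0]]])

```text
t: 2.35
eef_pos: [0.4625, 0.1937, 0.2314]
tool_rot: [-1.234, -1.169, 1.169]
contact_force: [0.3, -0.3, 0.1]
width: 0.0
```

```bash
python3 go.py "[-5,-10,150]" "[0,1,0]"
```

```text
t 2.35 u [-107.027  145.38   231.437] F [ 0.313 -0.3    0.101] w 0.0
tool axes in unit (cols x,y,z):
 [[-0.003  0.    -1.   ]
 [ 1.     0.    -0.003]
 [ 0.    -1.    -0.   ]]
shift cm tool [-15.576   8.14  -10.148]
turn deg [0.009 0.197 0.019]
```

Call:
step_arm(targets=[[[-3.1, 0, -2, 0, 0, 0, 0], [-3.1, 0, -2, 0, 0, 0, 0], [-3.1, 0, -2, 0, 0, 0, 0], [-3.1, 0, -2.1, 0, 0, 0, 0], [-3.1, 0, -2.1, 0, 0.2, 0, 0]]])

```text
t: 2.77
eef_pos: [0.5557, 0.0322, 0.2317]
tool_rot: [-1.238, -1.165, 1.164]
contact_force: [0.9, 0.5, -0.1]
width: 0.0001
```

Call:
step_arm(targets=[[[0, 3, 0, 0, 0, 0, 0], [0, 3, 0, 0, 0, 0, 0], [0, 2, 0, 0, 0, 0, 0], [0, 1, 0, 0, 0, 0, 0], [0, 0, 0, 0, 0, 0, 0]]])

```text
t: 3.18
eef_pos: [0.5539, 0.0337, 0.1393]
tool_rot: [-1.236, -1.161, 1.167]
contact_force: [-0.3, 0.1, -0.3]
width: 0.0
```

```bash
python3 go.py "[-5,-10,122]" "[0,1,0]"; python3 - <<'E'
from h import *
im,d=arm.camera('side'); cv2.imwrite('pics/side1.png',cv2.resize(im[60:380,130:460],None,fx=2.2,fy=1.8))
E
```

```text
t 3.18 u [ -6.64   -9.053 139.327] F [-0.356  0.113 -0.255] w 0.0
tool axes in unit (cols x,y,z):
 [[ 0.003 -0.003 -1.   ]
 [ 1.    -0.001  0.003]
 [-0.001 -1.     0.003]]
shift cm tool [-0.092  1.732 -0.17 ]
turn deg [-0.194 -0.188 -0.056]
```

View pics/side1.png

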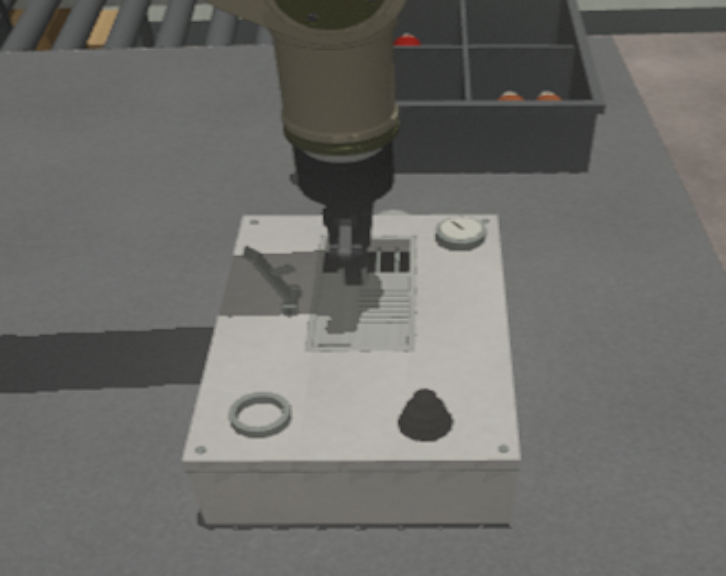

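Call:
step_arm(targets=[[[0, 0.6, 0, 0, 0, 0, 0], [0, 0.6, 0, 0, 0, 0, 0], [0, 0.5, 0, 0, 0, 0, 0], [0, 0, 0, 0, 0, 0, 0], [0, 0, 0, 0, 0, 0, 0]]])

```text
t: 3.65
eef_pos: [0.5551, 0.0338, 0.1243]
tool_rot: [-1.237, -1.164, 1.164]
contact_force: [0.1, 0.6, 0.7]
width: 0.0001
```

Call:
step_arm(targets=[[[0, 0.2, 0, 0, 0, 0, 0], [0, 0.2, 0, 0, 0, 0, 0], [0, 0.1, 0, 0, 0, 0, 0], [0, 0, 0, 0, 0, 0, 0], [0, 0, 0, 0, 0, 0, 0]]])

```text
t: 4.07
eef_pos: [0.5551, 0.0337, 0.1193]
tool_rot: [-1.237, -1.164, 1.164]
contact_force: [-0.2, 0.6, 0.1]
width: -0.0002
```

Call:
step_arm(targets=[[[0, 0.05, 0, 0, 0, 0, 0], [0, 0, 0, 0, 0, 0, 0], [0, 0, 0, 0, 0, 0, 0]]])

```text
t: 4.32
eef_pos: [0.5551, 0.0338, 0.1188]
tool_rot: [-1.237, -1.164, 1.164]
contact_force: [-0.8, 0.1, 0.1]
width: 0.0001
```

Call:
step_arm(targets=[[[0, 0.05, 0, 0, 0, 0, 0], [0, 0, 0, 0, 0, 0, 0], [0, 0, 0, 0, 0, 0, 0]]])

```text
t: 4.57
eef_pos: [0.5551, 0.0338, 0.1183]
tool_rot: [-1.237, -1.164, 1.164]
contact_force: [0.6, 0.7, -0.0]
width: 0.0
```

Call:
step_arm(targets=[[[0, 0.04, 0, 0, 0, 0, 0], [0, 0, 0, 0, 0, 0, 0], [0, 0, 0, 0, 0, 0, 0]]])

```text
t: 4.82
eef_pos: [0.5551, 0.0338, 0.1179]
tool_rot: [-1.237, -1.164, 1.164]
contact_force: [-0.1, 0.5, -0.5]
width: 0.0002
```

Call:
step_arm(targets=[[[0, 0.04, 0, 0, 0, 0, 0], [0, 0, 0, 0, 0, 0, 0], [0, 0, 0, 0, 0, 0, 0]]])

```text
t: 5.07
eef_pos: [0.5551, 0.0338, 0.1176]
tool_rot: [-1.237, -1.164, 1.164]
contact_force: [0.1, -0.5, 1.1]
width: -0.0001
```

Call:
step_arm(targets=[[[0, 0.04, 0, 0, 0, 0, 0], [0, 0, 0, 0, 0, 0, 0], [0, 0, 0, 0, 0, 0, 0]]])

```text
t: 5.32
eef_pos: [0.5552, 0.0338, 0.1174]
tool_rot: [-1.237, -1.164, 1.164]
contact_force: [-2.2, 0.3, 4.9]
width: -0.0002
```

Call:
step_arm(targets=[[[0, 0.03, 0, 0, 0, 0, 0], [0, 0, 0, 0, 0, 0, 0], [0, 0, 0, 0, 0, 0, 0]]])

```text
t: 5.57
eef_pos: [0.5552, 0.0338, 0.1173]
tool_rot: [-1.237, -1.164, 1.164]
contact_force: [-2.3, 0.0, 8.2]
width: -0.0001
```

Call:
step_arm(targets=[[[0, 0.03, 0, 0, 0, 0, 0], [0, 0.02, 0, 0, 0, 0, 0], [0, 0, 0, 0, 0, 0, 0]]])

```text
t: 5.82
eef_pos: [0.5553, 0.0338, 0.1171]
tool_rot: [-1.237, -1.165, 1.163]
contact_force: [-4.6, 0.1, 11.1]
width: -0.0002
```

Call:
step_arm(targets=[[[0.1, 0, 0, 0, 0, 0, 0], [0.1, 0, 0, 0, 0, 0, 0], [0.15, 0, 0, 0, 0, 0, 0], [0.15, 0, 0, 0, 0, 0, 0]]])

```text
t: 6.15
eef_pos: [0.5554, 0.0371, 0.1171]
tool_rot: [-1.239, -1.162, 1.164]
contact_force: [-6.0, -5.5, 11.1]
width: -0.0003
```

Call:
step_arm(targets=[[[0, 0.02, 0.03, 0, 0, 0, 0], [0.2, 0.01, 0.02, 0, 0, 0, 0], [0.2, 0, 0, 0, 0, 0, 0], [0.2, 0, 0, 0, 0, 0, 0], [0.2, 0, 0, 0, 0, 0, 0]]])

```text
t: 6.57
eef_pos: [0.5559, 0.0452, 0.1171]
tool_rot: [-1.24, -1.163, 1.163]
contact_force: [-4.1, -6.6, 12.8]
width: 0.0004
```

```bash
python3 go.py "[-5,48,118]"; python3 - <<'E'
from h import *
im,d=arm.camera('side'); cv2.imwrite('pics/side2.png',cv2.resize(im[165:300,205:380],None,fx=4,fy=4,interpolation=cv2.INTER_CUBIC))
E
```

```text
t 6.57 u [ -5.267   2.48  117.111] F [-3.686 -6.843 12.818] w 0.0004
tool axes in unit (cols x,y,z):
 [[ 0.005  0.001 -1.   ]
 [ 1.    -0.001  0.005]
 [-0.001 -1.    -0.001]]
shift cm tool [ 4.552 -0.094 -0.004]
```

View pics/side2.png

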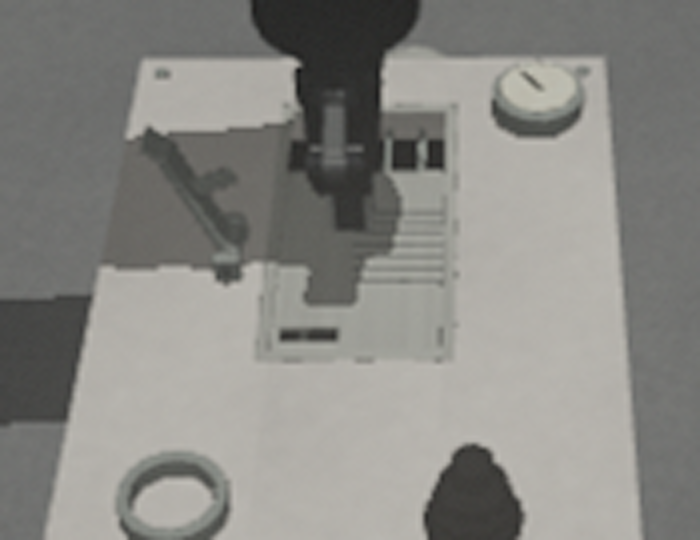

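Call:
step_arm(targets=[[[0.2, 0, 0, 0, 0, 0, 0], [0.25, 0, 0, 0, 0, 0, 0], [0.25, 0, 0, 0, 0, 0, 0], [0.25, 0, 0, 0, 0, 0, 0]]])

```text
t: 6.95
eef_pos: [0.5564, 0.0547, 0.1171]
tool_rot: [-1.24, -1.163, 1.163]
contact_force: [-5.4, -5.1, 13.5]
width: 0.0
```

Call:
step_arm(targets=[[[0.25, 0, 0, 0, 0, 0, 0], [0.25, 0, 0, 0, 0, 0, 0], [0.25, 0, 0, 0, 0, 0, 0], [0.25, 0, 0, 0, 0, 0, 0]]])

```text
t: 7.28
eef_pos: [0.557, 0.0647, 0.1172]
tool_rot: [-1.24, -1.163, 1.163]
contact_force: [-5.1, -5.1, 14.1]
width: -0.0001
```

Call:
step_arm(targets=[[[0.25, -0.01, 0.02, 0, 0, 0, 0], [0.25, 0, 0.02, 0, 0, 0, 0], [0.25, 0, 0, 0, 0, 0, 0], [0.25, 0, 0, 0, 0, 0, 0]]])

```text
t: 7.62
eef_pos: [0.5575, 0.0747, 0.1173]
tool_rot: [-1.24, -1.164, 1.163]
contact_force: [-3.0, -6.1, 12.1]
width: 0.0002
```

Call:
step_arm(targets=[[[0.25, 0, 0, 0, 0, 0, 0], [0.25, 0, 0, 0, 0, 0, 0], [0.2, 0, 0, 0, 0, 0, 0], [0.2, 0, 0, 0, 0, 0, 0]]])

```text
t: 7.95
eef_pos: [0.5581, 0.0837, 0.1173]
tool_rot: [-1.24, -1.164, 1.163]
contact_force: [-4.2, -5.6, 13.6]
width: 0.0002
```

Call:
step_arm(targets=[[[0.15, 0, 0, 0, 0, 0, 0], [0.15, 0, 0, 0, 0, 0, 0], [0.1, 0, 0, 0, 0, 0, 0], [0.1, 0, 0, 0, 0, 0, 0]]])

```text
t: 8.28
eef_pos: [0.5584, 0.0887, 0.1173]
tool_rot: [-1.24, -1.164, 1.163]
contact_force: [-3.7, -5.5, 13.8]
width: 0.0001
```

```bash
python3 go.py "[-5,48,118]"; python3 - <<'E'
from h import *
im,d=arm.camera('side'); cv2.imwrite('pics/side3.png',cv2.resize(im[165:300,205:380],None,fx=4,fy=4,interpolation=cv2.INTER_CUBIC))
E
```

```text
t 8.28 u [ -5.295  46.103 117.331] F [-3.413 -5.661 13.817] w 0.0001
tool axes in unit (cols x,y,z):
 [[ 0.005  0.002 -1.   ]
 [ 1.    -0.001  0.005]
 [-0.001 -1.    -0.002]]
shift cm tool [ 0.19  -0.067 -0.029]
```

View pics/side3.png

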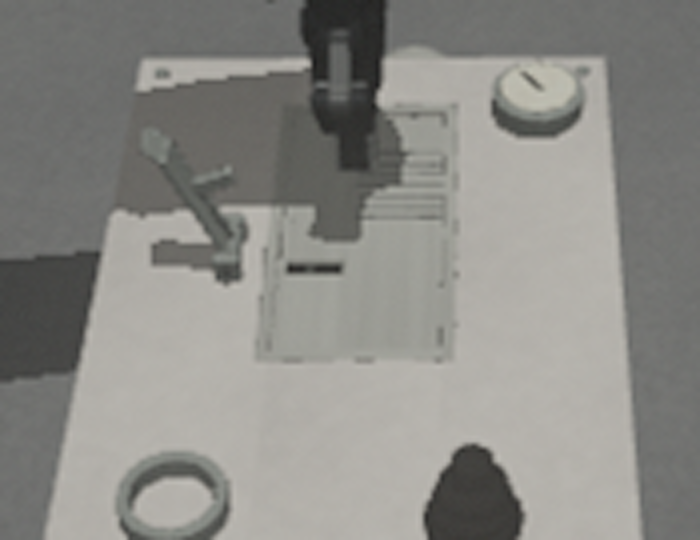

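Nearly shut; the slot sits at (315,268) in the crop. Continuing gently to the stop.

Call:
step_arm(targets=[[[0.1, 0, 0, 0, 0, 0, 0], [0.1, 0, 0, 0, 0, 0, 0], [0.1, 0, 0, 0, 0, 0, 0]]])

```text
t: 8.58
eef_pos: [0.5586, 0.0917, 0.1174]
tool_rot: [-1.24, -1.164, 1.163]
contact_force: [-3.5, -5.7, 13.3]
width: 0.0001
```

Call:
step_arm(targets=[[[0.1, 0, 0, 0, 0, 0, 0], [0.1, 0, 0, 0, 0, 0, 0], [0.1, 0, 0, 0, 0, 0, 0]]])

```text
t: 8.83
eef_pos: [0.5589, 0.0929, 0.1173]
tool_rot: [-1.242, -1.162, 1.163]
contact_force: [-3.9, -11.2, 14.6]
width: -0.0002
```

Call:
step_arm(targets=[[[0.1, 0, 0, 0, 0, 0, 0], [0.1, 0, 0, 0, 0, 0, 0], [0.1, 0, 0, 0, 0, 0, 0]]])

```text
t: 9.08
eef_pos: [0.5595, 0.0961, 0.1174]
tool_rot: [-1.242, -1.163, 1.162]
contact_force: [-1.3, -9.1, 12.7]
width: -0.0002
```

Call:
step_arm(targets=[[[0, -0.3, 0, 0, 0, 0, 0], [0, -1, 0, 0, 0, 0, 0], [0, -3, 0, 0, 0, 0, 0], [0, -3.5, 0, 0, 0, 0, 0], [0, -3.5, 0, 0, 0, 0, 0]]])

```text
t: 9.5
eef_pos: [0.5575, 0.0995, 0.2304]
tool_rot: [-1.236, -1.163, 1.165]
contact_force: [1.5, 0.1, 0.3]
width: -0.0001
```

Call:
step_arm(targets=[[[0, 0, 3, 0, 0, 0, 0], [0, 0, 4, 0, 0, 0, 0], [0, 0, 4, 0, 0, 0, 0], [0, 0, 3, 0, 0, 0, 0], [0, 0, 0, 0, 0, 0, 0]]])

```text
t: 9.92
eef_pos: [0.4141, 0.1086, 0.2295]
tool_rot: [-1.234, -1.166, 1.166]
contact_force: [0.9, 0.4, 0.6]
width: 0.0003
```

```bash
python3 go.py "[-125,-25,232]" "[0,1,0]"; python3 - <<'E'
from h import *
from ov import draw
im,d=arm.camera('side'); draw('side',im,(205,165,380,300),4,'pics/side4.png',0); np.savez('side4.npz',im=im,d=d)
im,d=arm.camera('top'); draw('top',im,(200,190,420,345),3.6,'pics/top4.png',0)
E
```

```text
t 9.92 u [-150.488   57.676  229.512] F [0.859 0.412 0.602] w 0.0003
tool axes in unit (cols x,y,z):
 [[ 0.    -0.001 -1.   ]
 [ 1.     0.001  0.   ]
 [ 0.001 -1.     0.001]]
shift cm tool [-8.266 -0.264 -2.552]
turn deg [-0.069 -0.027  0.085]
```

View pics/side4.png

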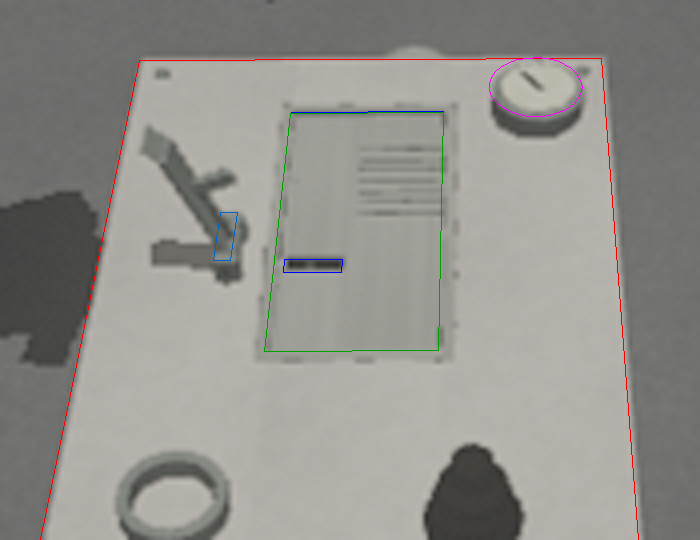

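View pics/top4.png

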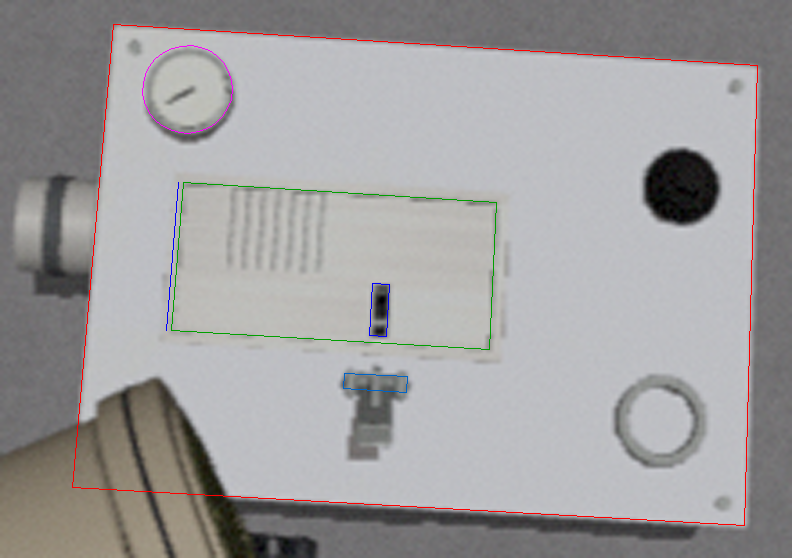

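Call:
step_arm(targets=[[[-3, 0, -0.8, 0, 0, 0, 0], [-3, 0, -0.8, 0, 0, 0, 0], [-2.3, 0, -0.8, 0, 0, 0, 0], [0, 0, 0, 0, 0, 0, 0], [0, 0, 0, 0, 0, 0, 0]]])

```text
t: 10.43
eef_pos: [0.4383, 0.0222, 0.2292]
tool_rot: [-1.239, -1.162, 1.162]
contact_force: [-1.0, 0.9, 0.2]
width: -0.0
```

Call:
step_arm(targets=[[[0, 2, 0, 0, 0, 0, 0], [0, 2, 0, 0, 0, 0, 0], [0, 1.5, 0, 0, 0, 0, 0], [0, 0, 0, 0, 0, 0, 0], [0, 0, 0, 0, 0, 0, 0]]])

```text
t: 10.85
eef_pos: [0.4373, 0.0241, 0.174]
tool_rot: [-1.237, -1.163, 1.166]
contact_force: [0.6, 0.1, 0.1]
width: 0.0002
```

```bash
python3 go.py "[-76,-25,175]" "[0,1,0]"; python3 - <<'E'
from h import *
im,d=arm.camera('side'); cv2.imwrite('pics/side5.png',cv2.resize(im[165:300,205:380],None,fx=4,fy=4,interpolation=cv2.INTER_CUBIC))
E
```

```text
t 10.85 u [-122.486  -25.401  173.962] F [0.553 0.164 0.118] w 0.0002
tool axes in unit (cols x,y,z):
 [[ 0.003 -0.001 -1.   ]
 [ 1.    -0.001  0.003]
 [-0.001 -1.     0.001]]
shift cm tool [ 0.052 -0.11  -4.648]
turn deg [-0.076 -0.147 -0.045]
```

View pics/side5.png

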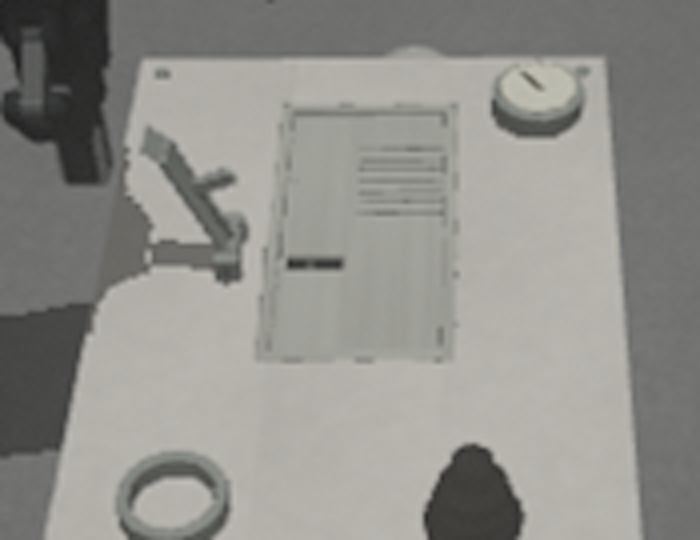

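Call:
step_arm(targets=[[[0, 0, -0.6, 0, 0, 0, 0], [0, 0, -0.6, 0, 0, 0, 0], [0, 0, -0.6, 0, 0, 0, 0], [0, 0, -0.6, 0, 0, 0, 0]]])

```text
t: 11.23
eef_pos: [0.4623, 0.022, 0.1746]
tool_rot: [-1.238, -1.165, 1.163]
contact_force: [-1.6, -0.1, 0.5]
width: 0.0005
```

Call:
step_arm(targets=[[[0, 0, -0.6, 0, 0, 0, 0], [0, 0, -0.6, 0, 0, 0, 0], [0, 0, -0.6, 0, 0, 0, 0], [0, 0, -0.5, 0, 0, 0, 0]]])

```text
t: 11.57
eef_pos: [0.4849, 0.0206, 0.174]
tool_rot: [-1.237, -1.164, 1.164]
contact_force: [-1.2, 1.5, 1.3]
width: -0.0003
```

```bash
python3 go.py "[-52,-25,172]" ; python3 - <<'E'
from h import *
im,d=arm.camera('side'); cv2.imwrite('pics/side6.png',cv2.resize(im[165:300,205:380],None,fx=4,fy=4,interpolation=cv2.INTER_CUBIC))
E
```

```text
t 11.57 u [-74.691 -26.185 174.035] F [-1.256  1.388  1.341] w -0.0003
tool axes in unit (cols x,y,z):
 [[ 0.004 -0.    -1.   ]
 [ 1.    -0.     0.004]
 [-0.    -1.     0.   ]]
shift cm tool [ 0.127  0.203 -2.269]
```

View pics/side6.png

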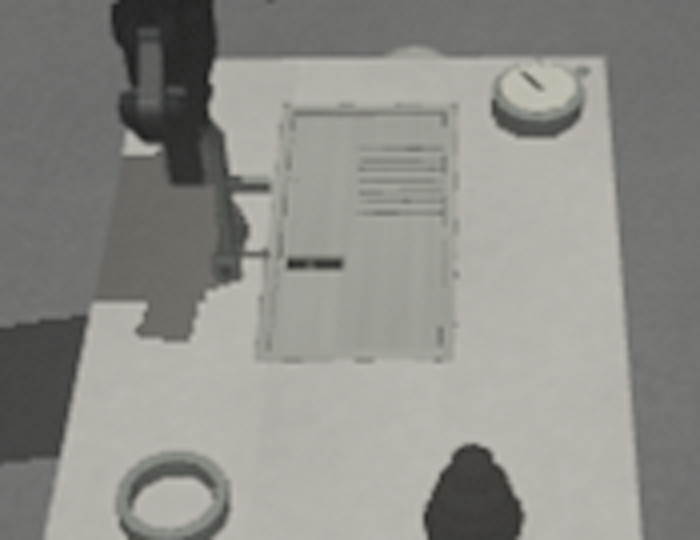

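Call:
step_arm(targets=[[[0, 0, -0.5, 0, 0, 0, 0], [0.1, 0, -0.6, 0, 0, 0, 0], [0, 0.1, -0.6, 0, 0, 0, 0], [0, 0.1, -0.6, 0, 0, 0, 0]]])

```text
t: 11.95
eef_pos: [0.5077, 0.0203, 0.1719]
tool_rot: [-1.237, -1.164, 1.164]
contact_force: [-1.0, -0.0, 0.2]
width: 0.0003
```

Call:
step_arm(targets=[[[0, 0.3, -0.6, 0, 0, 0, 0], [0, 0.4, -0.5, 0, 0, 0, 0], [0, 0.4, -0.4, 0, 0, 0, 0], [0, 0.5, -0.4, 0, 0, 0, 0]]])

```text
t: 12.28
eef_pos: [0.5271, 0.019, 0.1559]
tool_rot: [-1.238, -1.165, 1.163]
contact_force: [-0.8, -0.5, 1.7]
width: -0.0
```

```bash
python3 go.py "[-25,-25,145]" ; python3 - <<'E'
from h import *
im,d=arm.camera('side'); cv2.imwrite('pics/side7.png',cv2.resize(im[165:300,205:380],None,fx=4,fy=4,interpolation=cv2.INTER_CUBIC))
E
```

```text
t 12.28 u [-32.472 -25.269 155.931] F [-0.756 -0.537  1.704] w -0.0
tool axes in unit (cols x,y,z):
 [[ 0.004  0.001 -1.   ]
 [ 1.     0.     0.004]
 [ 0.    -1.    -0.001]]
shift cm tool [ 0.029  1.094 -0.746]
```

View pics/side7.png

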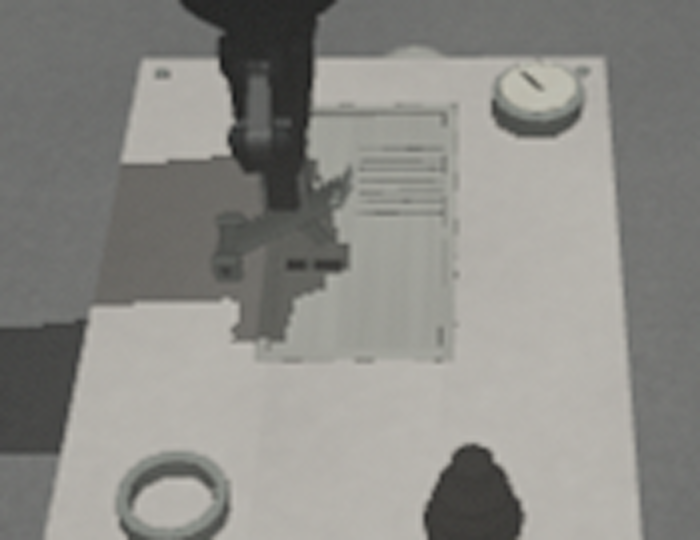

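Pawl is about 35° up. I continue down in small steps.

Call:
step_arm(targets=[[[0, 0.4, -0.3, 0, 0, 0, 0], [0, 0.4, -0.3, 0, 0, 0, 0], [0, 0.4, -0.3, 0, 0, 0, 0], [0, 0.2, -0.3, 0, 0, 0, 0]]])

```text
t: 12.67
eef_pos: [0.5381, 0.0183, 0.1414]
tool_rot: [-1.237, -1.164, 1.165]
contact_force: [-1.3, -0.4, 0.9]
width: -0.0001
```

Call:
step_arm(targets=[[[0, 0.2, -0.2, 0, 0, 0, 0], [0, 0.2, -0.2, 0, 0, 0, 0], [0, 0.2, -0.1, 0, 0, 0, 0]]])

```text
t: 12.92
eef_pos: [0.5436, 0.018, 0.136]
tool_rot: [-1.238, -1.164, 1.164]
contact_force: [-1.2, 0.5, 0.9]
width: 0.0001
```

Call:
step_arm(targets=[[[0, 0.1, -0.1, 0, 0, 0, 0], [0, 0.1, 0, 0, 0, 0, 0], [0, 0, 0, 0, 0, 0, 0]]])

```text
t: 13.17
eef_pos: [0.5443, 0.0179, 0.134]
tool_rot: [-1.238, -1.164, 1.164]
contact_force: [0.3, 0.9, 0.0]
width: 0.0001
```

Call:
step_arm(targets=[[[0, 0.1, 0, 0, 0, 0, 0], [0, 0, 0, 0, 0, 0, 0]]])

```text
t: 13.33
eef_pos: [0.5443, 0.0179, 0.1331]
tool_rot: [-1.238, -1.164, 1.164]
contact_force: [-0.1, -1.2, 0.1]
width: 0.0002
```

Call:
step_arm(targets=[[[0, 0.06, 0, 0, 0, 0, 0], [0, 0, 0, 0, 0, 0, 0]]])

```text
t: 13.5
eef_pos: [0.5443, 0.0179, 0.1326]
tool_rot: [-1.238, -1.164, 1.164]
contact_force: [-0.2, 0.5, 0.0]
width: -0.0001
```

Call:
step_arm(targets=[[[0, 0.06, 0, 0, 0, 0, 0], [0, 0, 0, 0, 0, 0, 0]]])

```text
t: 13.67
eef_pos: [0.5442, 0.0179, 0.1319]
tool_rot: [-1.238, -1.164, 1.164]
contact_force: [1.2, 0.6, 0.1]
width: -0.0003
```

Call:
step_arm(targets=[[[0, 0.05, 0, 0, 0, 0, 0], [0, 0, 0, 0, 0, 0, 0]]])

```text
t: 13.83
eef_pos: [0.5443, 0.0179, 0.1315]
tool_rot: [-1.238, -1.164, 1.164]
contact_force: [0.5, -0.6, 3.2]
width: -0.0003
```

Call:
step_arm(targets=[[[0, 0.05, 0, 0, 0, 0, 0], [0, 0, 0, 0, 0, 0, 0]]])

```text
t: 14.0
eef_pos: [0.5443, 0.018, 0.1314]
tool_rot: [-1.237, -1.164, 1.164]
contact_force: [-0.9, -1.2, 6.9]
width: -0.0
```

```bash
python3 go.py "[-15,-25,131]" ; python3 - <<'E'
from h import *
im,d=arm.camera('side'); cv2.imwrite('pics/side8.png',cv2.resize(im[165:300,205:380],None,fx=4,fy=4,interpolation=cv2.INTER_CUBIC))
E
```

```text
t 14.0 u [-15.227 -25.357 131.375] F [-0.831 -1.229  6.902] w -0.0
tool axes in unit (cols x,y,z):
 [[ 0.004  0.    -1.   ]
 [ 1.     0.     0.004]
 [ 0.    -1.    -0.   ]]
shift cm tool [ 0.036  0.038 -0.023]
```

View pics/side8.png

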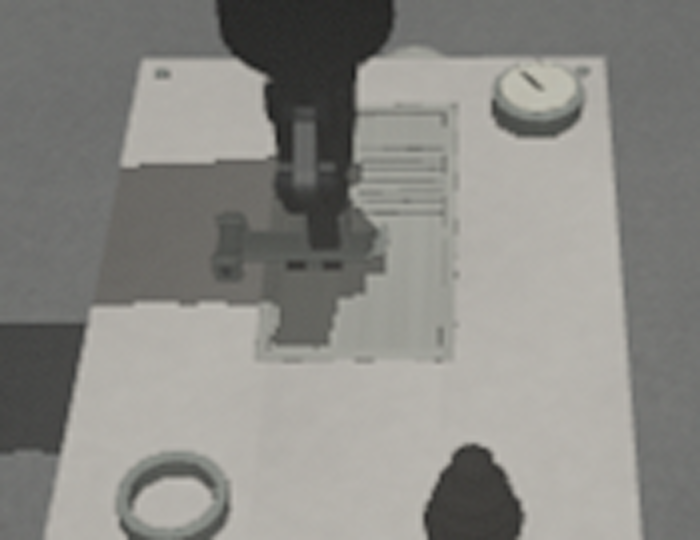

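Call:
step_arm(targets=[[[0, 0.05, 0, 0, 0, 0, 0], [0, 0, 0, 0, 0, 0, 0], [0, 0, 0, 0, 0, 0, 0]]])

```text
t: 14.3
eef_pos: [0.5443, 0.0179, 0.1312]
tool_rot: [-1.237, -1.165, 1.163]
contact_force: [-3.0, -0.0, 9.9]
width: -0.0001
```

Call:
step_arm(targets=[[[0, -0.3, 0, 0, 0, 0, 0], [0, -1.5, 0, 0, 0, 0, 0], [0, -4, 0, 0, 0, 0, 0], [0, -4, 0, 0, 0, 0, 0], [0, 0, 4, 0, 0, 0, 0]]])

```text
t: 14.72
eef_pos: [0.5124, 0.0205, 0.237]
tool_rot: [-1.248, -1.175, 1.155]
contact_force: [0.1, -0.4, 1.6]
width: -0.0001
```

Call:
step_arm(targets=[[[0, 0, 4, 0, 0, 0, 0], [0, 0, 4, 0, 0, 0, 0], [0, 0, 4, 0, 0, 0, 0], [0, 0, 2, 0, 0, 0, 0], [0, 0, 0, 0, 0, 0, 0]]])

```text
t: 15.13
eef_pos: [0.3613, 0.0292, 0.2283]
tool_rot: [-1.235, -1.166, 1.164]
contact_force: [0.4, -0.5, 0.4]
width: -0.0003
```

```bash
python3 go.py ; python3 - <<'E'
from h import *
from ov import draw
im,d=arm.camera('side'); cv2.imwrite('pics/side9.png',cv2.resize(im[165:300,205:380],None,fx=4,fy=4,interpolation=cv2.INTER_CUBIC))
im2,d2=arm.camera('top'); draw('top',im2,(200,190,420,345),3.6,'pics/top9.png',0)
U=w2u(cloud('side',d).reshape(-1,3))
for a in range(-55,4,8):
    m=(abs(U[:,0]-a)<4)&(abs(U[:,1]+25)<6)&(U[:,2]<200); print(a,U[m][:,2].round(1)[:8])
E
```

```text
t 15.13 u [-198.568  -24.682  228.286] F [ 0.431 -0.509  0.432] w -0.0003
tool axes in unit (cols x,y,z):
 [[ 0.002 -0.    -1.   ]
 [ 1.     0.002  0.002]
 [ 0.002 -1.     0.   ]]
-55 [135.6 135.4 134.  134.4 132.7 133.9 133.2 131.6]
-47 [133.  130.9 130.9 131.7 130.3 131.3 132.8 131.5]
-39 [132.6 131.1 130.5 132.1 130.4 132.7 129.5 131.4]
-31 [132.  131.8 129.9 129.7 133.5 129.4 134.7 132.9]
-23 [132.6 132.3 132.1 129.9 131.6 129.7 131.1 129.9]
-15 [132.9 132.5 132.6 130.1 129.9 130.5 130.5 130.8]
-7 [131.8 132.1 130.6 131.  131.3 130.3 129.8 130.1]
1 [132.4 131.4 130.3 131.7 130.9 131.9 130.1 133.2]
```

View pics/side9.png

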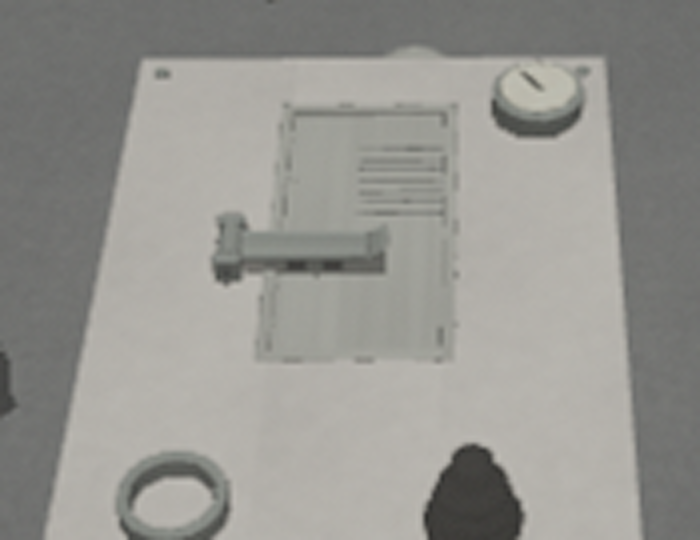

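View pics/top9.png

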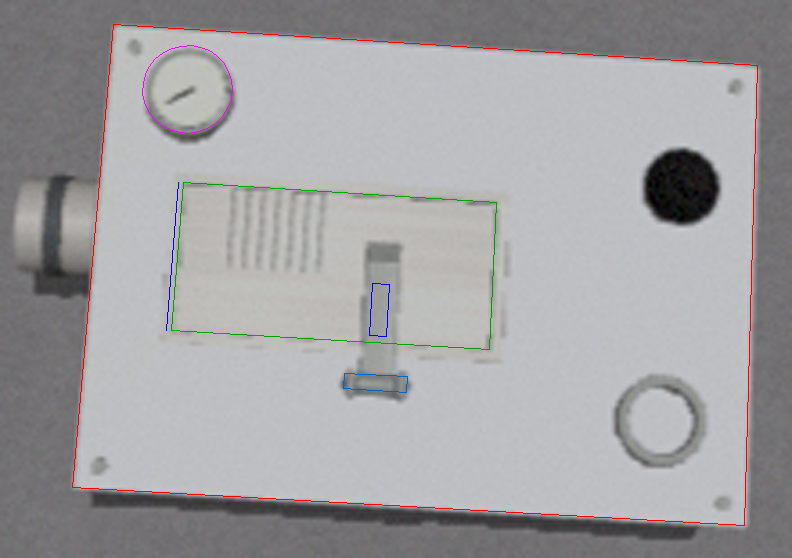

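The pawl lies flat across the slot, level at 130–132 mm along its length. The window is fully covered, and the clamp and cup have not moved. Handing in.

```bash
python3 -c "
from plant import arm
print(arm.sign_off())"
```

```text
the job is handed in; nothing more can be done
None
```

The shutter is fully shut and the pawl lies flat in its slot, so the shutter is locked. I handed the job in at about 15 s.

- **Shutter:** I drew it shut with the closed fingertips pressing at 11 to 14.6 N, below the 20 N at which it bends. At the stop the sliding force rose from about 5.5 to 11 N and the fingers slipped. In both camera views the slot then stood on its shut position.
- **Pawl:** I swung it over and pressed it home with about 10 N. It stopped firmly with its top at 131.4 mm, where I expected it if lying flat. After I backed the arm off, depth readings along it were level at roughly 130–133 mm. The exception was its hinge end, which read up to about 136 mm, probably because of the lugs.
- **Loose things:** the last pictures show the hose clamp and suction cup where they were. I did not look at the two bottles again, but the arm never came near them.

Nothing failed. The one disagreement is an offset of a millimetre or two between my fitted outline of the unit and the side camera, which is within the stated calibration error.

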